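Wipe a lift-out tile mould clean

ROBOT

A 7-joint arm with a two-finger parallel gripper is mounted at the origin on a cart in front of the work surface, level with it; the furniture and walls round the work are solid. World frame = base frame: x ahead of the robot, y to its left, z up, the work surface at z = 0. Lengths are in m, angles in rad, forces in N, time in s.
With the tool pointing down it reaches from about 0.4 to 0.85 m from the base axis. Payload 10.4 kg.
Tool frame: the origin (TCP) lies at the very end of the fingers, on their centre line; the grasp point (between the pads) lies 19 mm behind it (manip.pinch_z is the distance from the TCP to the grasp point, in m); z points along the fingers, y is the line along which they close (so a half turn about z gives the same grasp; the last joint's range is limited). The gripper opens to 85 mm and grips with 20 to 120 N. Pads are 22 mm wide; open, the fingers measure 114 mm over their backs; the gripper's body (76 mm by 85 mm) begins 54 mm behind the grasp point. The pads swing forward as they close: fully open they stand 13 mm farther back than shut.
Start: joints at [1.266, 0.332, -0.065, 1.46, 0.022, 1.35, -0.088], TCP at [0.174, -0.6, 0.231] pointing down, gripper open.
Joint ranges: [-2.6, 2.6], [-0.5, 2.12], [-1.47, 1.34], [0.16, 2.42], [-1.27, 4.41], [0.06, 2.06], [-2.6, 2.6]. Speed limits (rad/s): [2.22, 2.22, 2.79, 2.79, 3.14, 3.14, 3.14].

INTERFACE

Orientations are given as a unit quaternion [x, y, z, w].
In Python, from workcell import manip gives the robot as it stands. The module is installed in compiled form; this text tells all that it offers.
- The arm moves only by the shell command python3 -m creep 'ROWS' [OPENING] [FORCE]. ROWS is a JSON object of lists of equal length, an entry for each row: "slide": the shift along the tool's x, y, z in m, a list of three; "twist": the turn about the tool's z in degrees. A call has 1 to 8 rows; each row shifts and turns the commanded pose from where the row before left it, along the tool's axes as they then stand; what a row does not reach is not made up. A row lasts 1/8 s, in which the tool goes at most 62.5 mm and 10.7 degrees, less where a joint would pass 70% of its speed; a pose out of reach is approached as far as the arm can. A call with a gripper value outside its range is refused whole. OPENING is the opening in per cent of the stroke, from 0 (shut) to 100 (fully open), set as the call begins (- or left out, the last holds). The fingers move at their own pace and stop on an object; FORCE is the grip in N (left out, the last holds). Time passes only in rows, so rows that do not move let the fingers close. It gives the time, the measured TCP pose, the force, the opening and the grip force at its end, in the units of the state.
- manip.get_obs(): the state, without advancing time (a new reading comes with each control period).
- manip.camera(name): name is "scene" or "side" or "wrist"; returns (picture, depth): 384x512x3 uint8, blue, green, red; 384x512 float32, m along the optical axis (not along the pixel's ray), 0 where there is no reading.
- manip.camera_params(name): a dict with "intrinsics" (3x3 intrinsics, pixels), "R" (3x3) and "t" (3): a world point X has camera coordinates R X + t. Camera axes: x right, y down, z forward; pixel columns grow to the right and rows downward; lengths in m; the calibration is good to about 2 mm. A picture is of the moment at which its call begins: read the wrist's pose just before it. camera_params takes no time and is no camera call; for the wrist camera it gives the pose at the moment of the call.
- manip.hand_in(): hands the job in; it is judged then, once.
The state is a dict: "clock": time; "joint_pos": joint angles; "joint_velocities": joint speeds; "tau": joint torques, N m; "position": TCP position; "ee_rot": TCP orientation; "ft_force": force on the tool from outside, world axes, zero at the start; "torque": the same for the moment, N m; "grip_width": opening from 0.0 (shut) to 1.0 (fully open); "grasp_force": force on a finger pad.
Only numpy, scipy, OpenCV 4.12 (cv2) and the standard library are available. Lean on these libraries where they do the work, as an engineer would, in place of code of your own. Each camera call takes 0.05 s, during which the arm holds its last target. There are 200 camera calls.

TASK

Press the tile mould's red lever all the way down so that its plate comes up out of the frame, then take the red rib from the wooden rack, set its straight edge on the plate behind the flakes of dry clay, at the lever end, and wipe all five into the blue trimmings tray, keeping the edge pressed lightly on the plate right along each stroke. Feel for the plate: how high it comes up depends on the tile thickness set last, and it must not be leaned on hard. Leave the lever down, keep the fingers off the flakes, put the red rib back standing in its empty slot and leave the blue rib alone.

Things in the scene. Friction and masses are not known exactly. Their poses are not given: they have to be found in the camera images.
- mould: Bench tile mould, fixed (place and yaw vary). Origin on the table under the centre of its well; z up. Plywood base, aluminium frame 156 (x) by 133 mm (y), top at z = 50 mm. In the well a steel plate 110 (x) by 108 mm (y). Steel side rails at x = +-60 to +-66 mm, y = -60 to +73 mm, stand 13 mm above the frame's top. Tray at the -y end, lever at the +y end.
- well_top (a point): Middle of the well, level with the frame's top, axes as the mould's. The plate starts 6 to 14 mm below this. Lever down, it stands 1 to 9 mm above it: a hidden thickness setting, so feel for it. It floats on stiff springs: gives from about 3 N, then 1 mm per 15 N, 3 mm at most. More than 22 N between rib and mould is too hard.
- tray_floor (a point): Middle of the blue trimmings tray's floor, 18 mm above the table; inner size 138 mm (mould x) by 100 mm (mould y), rim at 43 mm. At this end the frame (mould y = -55 to -60 mm) is only 5 mm thick; flakes pushed over it slide down a steel apron into the tray.
- lift_lever (a joint): Red-handled lift lever at the mould's +y end, rad: 0 = up (plate down), 0.75 = fully down (plate up). Hinge along the mould's x at own y = 86 mm, 42 mm above the table; the handle's centre is 105 mm from it, 0.6 rad above level at 0, 0.15 rad below level at 0.75. Takes about 6 N at the handle, stays where left.
- lever_grip (a point): Centre of the lever's red cross-bar handle, a round bar 19 mm thick and 70 mm long along the mould's own x.
- rib_red: Red potter's rib, flat, 61 (own x) by 102 (own y) by 8 mm (own z 0 to 8), 25 g; origin at the centre of one flat face. Stands in a rack slot, own x up. Straight wiping edge below, at x = -31 mm, 66 mm long; outline widens to 82 mm at 3 mm and 102 mm at 17 mm above it. Upper edge rounded, at x = +31 mm in the middle: pinch it there across the thickness.
- rib_blue: Blue rib of the same size standing in the other slot (which rib stands in which slot varies). Not to be moved.
- rib_rack: Fixed pale wooden rack, 104 (x) by 132 (y) by 30 mm high; place and yaw vary. Origin on the table under its centre. Two slots along its x at own y = +36 and -36 mm, open at both ends, 10 mm wide (18 mm at the bevelled mouth), floor at z = 7 mm. Ribs stand in them, leaning a little, with their thickness along the rack's y, origin at rack z = 38 mm.
- flake_0: Pale irregular flake of dry clay, about 25 x 18 mm and 5 to 7 mm thick, 10 g, lying loose on the mould's plate; origin at its middle (mid-thickness).
- flake_1: Pale irregular flake of dry clay, about 25 x 18 mm and 5 to 7 mm thick, 10 g, lying loose on the mould's plate; origin at its middle (mid-thickness).
- flake_2: Pale irregular flake of dry clay, about 25 x 18 mm and 5 to 7 mm thick, 10 g, lying loose on the mould's plate; origin at its middle (mid-thickness).
- flake_3: Pale irregular flake of dry clay, about 25 x 18 mm and 5 to 7 mm thick, 10 g, lying loose on the mould's plate; origin at its middle (mid-thickness).
- flake_4: Pale irregular flake of dry clay, about 25 x 18 mm and 5 to 7 mm thick, 10 g, lying loose on the mould's plate; origin at its middle (mid-thickness).
Not all that is in view belongs to the job. Several things have the shape of the rib_rack; the one meant has the colours described above.

How it is judged:
By the outcome, as a careful person would: the job done as asked, in the order asked, and still so for the second after the job is handed in, with the robot touching nothing.
It also fails if it takes over 58 s, if anything falls off the work surface, if the arm or the gripper's body presses on something with over 40 N, if the wrist force passes 120 N, or if a joint passes its speed limit or range.

## Working session

There is one attempt and no reset: what is moved stays moved. The work goes in short steps, Python scripts to look and compute and a shell command to move; the robot and the scene stay as the last step left them, time stands still between calls to the robot, and variables do not carry over. Pictures are saved under pics/ and viewed, at most 13 in all, crops included, and the job is handed in when it is done.

```bash
mkdir -p pics; ls; cat > h.py <<'E'
import numpy as np, cv2
from workcell import manip
from scipy.spatial.transform import Rotation as R
def cloud(name):
    P=manip.camera_params(name); im,d=manip.camera(name)
    K,Rm,t=np.array(P["intrinsics"]),np.array(P["R"]),np.array(P["t"])
    v,u=np.mgrid[:384,:512]
    c=np.stack([(u-K[0,2])/K[0,0]*d,(v-K[1,2])/K[1,1]*d,d],-1)
    return im,d,(c-t)@Rm
def px(name,X):
    P=manip.camera_params(name); c=np.array(P["R"])@np.array(X)+np.array(P["t"]); q=np.array(P["intrinsics"])@c
    return q[:2]/q[2]
E
python3 - <<'E'
from h import *
o=manip.get_obs(); print({k:np.round(v,3).tolist() for k,v in o.items()}, manip.pinch_z)
ims=[]
for n in("scene","side"):
    im,d,c=cloud(n); np.savez(f"{n}.npz",im=im,d=d,c=c); ims.append(im)
    P=manip.camera_params(n);print(n,np.round(-np.array(P["R"]).T@np.array(P["t"]),3))
cv2.imwrite("pics/a.png",cv2.resize(ims[0],(800,600)));cv2.imwrite("pics/b.png",cv2.resize(ims[1],(800,600)))
E
```

```text
pics
{'clock': 0.0, 'joint_pos': [1.266, 0.333, -0.065, 1.461, 0.022, 1.35, -0.089], 'joint_velocities': [0.0, -0.001, -0.0, -0.001, -0.001, 0.0, -0.002], 'tau': [-0.0, -62.544, 0.049, -39.161, 0.016, 0.01, 0.0], 'position': [0.174, -0.6, 0.23], 'ee_rot': [0.99, 0.14, -0.0, -0.001], 'ft_force': [-0.359, 0.312, -0.788], 'torque': [-0.064, 0.008, -0.025], 'grasp_force': 0.0, 'grip_width': 1.003} 0.0187
scene [0.052 0.325 0.78 ]
side [0.006 0.514 0.869]
```

View pics/a.png

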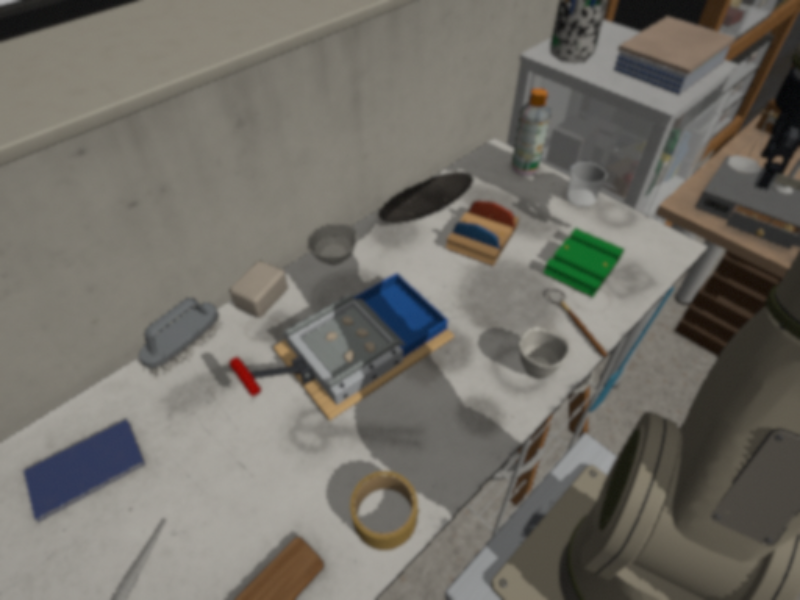

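View pics/b.png

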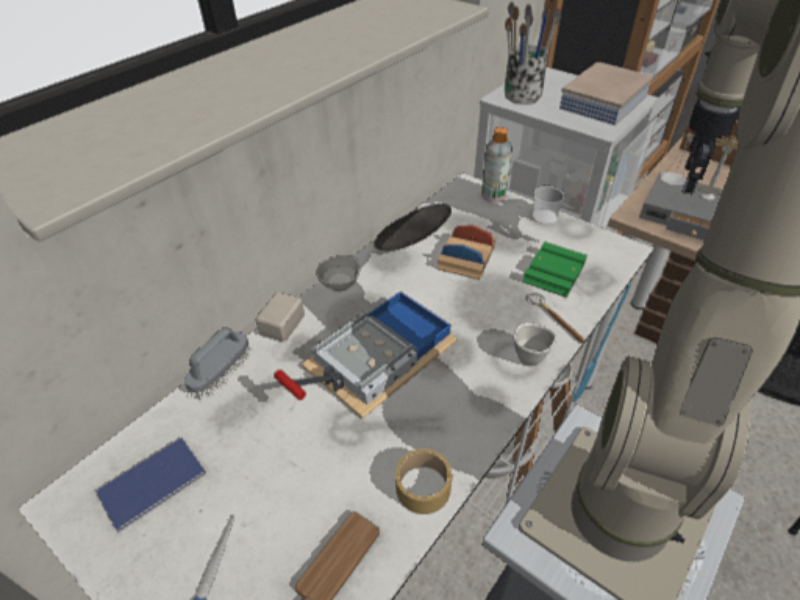

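Scene picture (800x600): the pale wooden rack is at (480,240), with the red rib in the far slot at (495,215) and the blue rib at (478,235). The green rack-shaped thing at (585,262) is a decoy. The mould is at (345,345), its blue tray at (405,312), the red lever handle at (245,376), and five flakes lie on the plate. The other red thing is the lever handle, and the other blue things are the tray and the sponge at (85,467). I choose the wooden rack and its red rib.

```bash
python3 - <<'E'
from h import *
for n in("scene","side"):
    z=np.load(n+".npz"); im,d,c=z["im"],z["d"],z["c"]
    hsv=cv2.cvtColor(im,cv2.COLOR_BGR2HSV); H,S,V=cv2.split(hsv)
    ok=(d>0)&(c[...,2]>-.02)&(c[...,2]<.2)&(c[...,0]>0.1)&(c[...,0]<1.)
    def rep(name,m,zr=None):
        m=(m&ok).astype(np.uint8); k,l,s,ce=cv2.connectedComponentsWithStats(m)
        for i in range(1,k):
            if s[i,4]<60: continue
            p=c[l==i]; r=cv2.minAreaRect((p[:,:2]*1000).astype(np.float32))
            print(n,name,s[i,4],np.round(ce[i]),"med",np.round(np.median(p,0),3),"z",np.round(np.percentile(p[:,2],[2,98]),3),"rect",np.round(r[0]),np.round(r[1]),round(r[2],1))
    rep("red",((H<8)|(H>172))&(S>120))
    rep("blue",(H>100)&(H<125)&(S>110))
    rep("wood",(H>8)&(H<22)&(S>70)&(V>110))
    rep("green",(H>45)&(H<80)&(S>100))
im=np.load("side.npz")["im"];cv2.imwrite("pics/c.png",cv2.resize(im[120:280,150:400],None,fx=3.2,fy=3.2,interpolation=cv2.INTER_CUBIC))
E
```

```text
scene red 198 [315. 135.] med [ 0.548 -0.415  0.05 ] z [0.035 0.065] rect [ 552. -417.] [88. 15.] 16.7
scene red 194 [156. 240.] med [0.526 0.183 0.108] z [0.101 0.112] rect [528. 181.] [19. 71.] 84.8
scene blue 161 [305. 149.] med [ 0.528 -0.341  0.048] z [0.036 0.062] rect [ 529. -343.] [85. 10.] 18.9
scene blue 1352 [258. 199.] med [ 0.502 -0.116  0.018] z [0.014 0.043] rect [ 498. -103.] [ 99. 146.] 83.3
scene blue 112 [ 50. 295.] med [0.642 0.415 0.01 ] z [0.007 0.013] rect [646. 426.] [67. 35.] 63.4
scene wood 247 [313. 145.] med [ 0.533 -0.396  0.028] z [0.001 0.031] rect [ 554. -398.] [135.  70.] 5.9
scene wood 154 [303. 156.] med [ 0.524 -0.331  0.029] z [-0.     0.032] rect [ 537. -330.] [124.  45.] 1.8
scene wood 85 [301. 163.] med [ 0.522 -0.318  0.01 ] z [0.004 0.016] rect [ 521. -320.] [102.   7.] 19.1
scene wood 117 [281. 218.] med [ 0.417 -0.119  0.014] z [0.009 0.017] rect [ 418. -119.] [56. 18.] 83.9
scene wood 86 [181. 224.] med [0.59  0.087 0.014] z [-0.001  0.016] rect [594.  88.] [21. 52.] 87.2
scene wood 338 [211. 256.] med [0.452 0.096 0.014] z [0.01  0.018] r
[... 763 characters left out ...]
 162 [304. 157.] med [ 0.522 -0.397  0.029] z [0.011 0.033] rect [ 546. -399.] [101.  95.] 16.1
side wood 248 [294. 170.] med [ 0.523 -0.323  0.025] z [0.001 0.033] rect [ 525. -328.] [103.  32.] 20.1
side wood 466 [249. 244.] med [0.432 0.056 0.014] z [0.008 0.018] rect [459. -17.] [259.  77.] 84.2
side wood 97 [200. 235.] med [0.584 0.09  0.014] z [0.01  0.018] rect [565.  95.] [27. 87.] 73.0
side wood 567 [271. 307.] med [0.262 0.154 0.043] z [0.004 0.049] rect [269. 152.] [88. 88.] 81.3
side wood 1365 [216. 357.] med [0.297 0.324 0.014] z [0.01  0.017] rect [298. 322.] [ 54. 139.] 4.3
side green 839 [355. 172.] med [ 0.346 -0.437  0.028] z [0.005 0.032] rect [ 349. -454.] [102. 132.] 7.9
```

View pics/c.png

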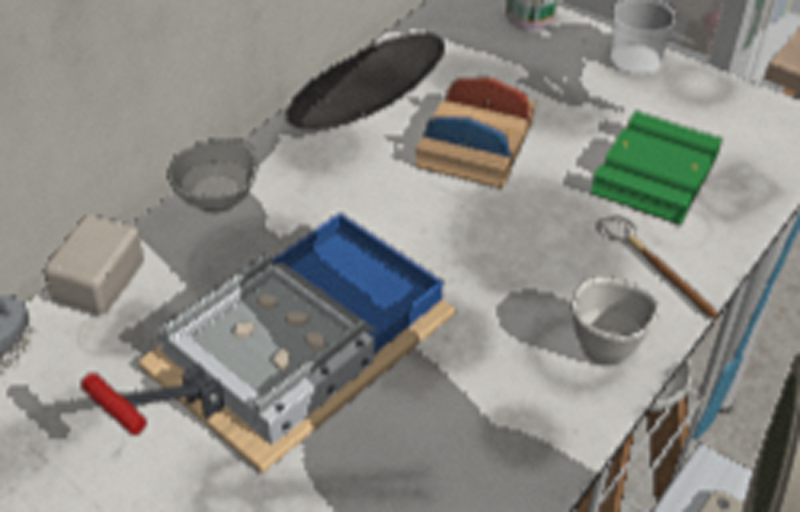

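The crop shows the wooden rack at (475,130), with the dark red rib in its rear slot and the blue rib in the front one. The green rack at (655,165) is rejected. I'll go over the rack first for a wrist look.

```bash
cat >> h.py <<'E'
def pose():
    o=manip.get_obs(); M=R.from_quat(o["ee_rot"]).as_matrix(); return np.array(o["position"]),M,o
def go(target,ang=None):
    p,M,o=pose(); s=M.T@(np.array(target)-p); a=np.degrees(np.arctan2(M[1,0],M[0,0]))
    print("pos",p.round(4),"ang",round(a,2),"slide mm",(s*1000).round(1),"twist",None if ang is None else round(a-ang,2),"F",np.round(o["ft_force"],1),"t",round(o["clock"],2))
mo=np.array([.5104,.0109]); my=np.radians(-6)
def M2W(x,y,z=0): 
    c,s=np.cos(my),np.sin(my); return np.array([mo[0]+c*x-s*y,mo[1]+s*x+c*y,z])
E
python3 -m creep '{"slide":[[0.052,-0.016,-0.003],[0.052,-0.016,-0.003],[0.052,-0.016,-0.003],[0.052,-0.016,-0.003],[0.052,-0.016,-0.003],[0.052,-0.016,-0.002],[0.052,-0.016,-0.002],[0.052,-0.016,0]],"twist":[0,0,0,0,0,0,0,0]}' 0 40
python3 - <<'E'
from h import *
go([.54,-.36,.25],-6)
im,d,c=cloud("wrist"); np.savez("w1.npz",im=im,d=d,c=c)
cv2.imwrite("pics/d.png",im)
E
```

```text
clock: 1.1
position: [0.539, -0.3607, 0.2502]
ee_rot: [0.99, 0.14, -0.0, 0.0]
ft_force: [0.2, -1.9, -0.1]
grip_width: -0.002
grasp_force: 0.0
pos [ 0.539  -0.3607  0.2502] ang 16.13 slide mm [ 1.2 -0.4  0.2] twist 22.13 F [ 0.2 -1.9 -0.1] t 1.1
```

View pics/d.png

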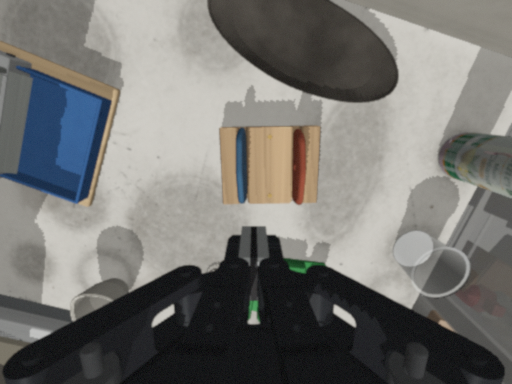

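The wrist view shows the rack from above at (270,165), with the red rib at (300,165) and the blue one at (241,165). Next I measure both.

```bash
python3 - <<'E'
from h import *
z=np.load("w1.npz"); im,d,c=z["im"],z["d"],z["c"]
H,S,V=cv2.split(cv2.cvtColor(im,cv2.COLOR_BGR2HSV)); box=np.zeros((384,512),bool); box[115:215,210:330]=1; box&=d>0
for n,m in(("red",((H<8)|(H>172))&(S>120)),("blue",(H>100)&(H<125)&(S>110)),("rack",(c[...,2]>.024)&(c[...,2]<.034))):
    p=c[m&box]; r=cv2.minAreaRect((p[:,:2]*1000).astype(np.float32)); q=p
    print(n,len(p),np.round(r[0],1),np.round(r[1],1),round(r[2],1),"z",np.percentile(p[:,2],[1,50,99]).round(4))
    if n!="rack":
        t=p[p[:,2]>p[:,2].max()-.008]; print(" top mean",t.mean(0).round(4)); u,s,vt=np.linalg.svd(t[:,:2]-t[:,:2].mean(0),full_matrices=False);print(" dir",np.degrees(np.arctan(vt[0,1]/vt[0,0])).round(2))
go([.5275,.10,.2],-6)
E
```

```text
red 730 [ 555.6 -416.1] [92.1  8.1] 16.5 z [0.0273 0.0594 0.0701]
 top mean [ 0.5542 -0.4172  0.0664]
 dir 16.35
blue 408 [ 537.3 -344.6] [90.2  8.3] 17.2 z [0.0394 0.0634 0.0697]
 top mean [ 0.5357 -0.3441  0.066 ]
 dir 17.07
rack 5871 [ 543.1 -382.2] [104.4 132.2] 17.1 z [0.0255 0.0318 0.0335]
pos [ 0.5451 -0.3533  0.2495] ang 16.64 slide mm [ 112.7 -439.2   51.4] twist 22.64 F [ 2.1  7.9 -0.8] t 1.15
```

```bash
python3 -m creep '{"slide":[[0.0135,-0.051,0.009],[0.0135,-0.051,0.009],[0.0135,-0.051,0.009],[0.0135,-0.051,0.009],[0.0135,-0.051,0.009],[0.0135,-0.051,0.009],[0.0135,-0.051,0.009],[0.0135,-0.051,0.009]],"twist":[0,0,0,0,0,0,0,0]}' >/dev/null
python3 -m creep '{"slide":[[0.0135,-0.051,0.009],[0.0135,-0.051,0.009],[0,0,0],[0,0,0],[0,0,0]],"twist":[0,0,10,10,2.3]}' 
python3 - <<'E'
from h import *
im,d,c=cloud("wrist"); np.savez("w2.npz",im=im,d=d,c=c);cv2.imwrite("pics/e.png",im)
H,S,V=cv2.split(cv2.cvtColor(im,cv2.COLOR_BGR2HSV)); m=((H<8)|(H>172))&(S>120)&(d>0)
p=c[m];r=cv2.minAreaRect((p[:,:2]*1000).astype(np.float32));print(m.sum(),np.round(r[0],1),np.round(r[1],1),round(r[2],1),p[:,2].max())
go([.5275,.181,.12],-6)
E
```

```text
clock: 2.78
position: [0.5254, 0.1657, 0.1599]
ee_rot: [0.998, -0.055, -0.0, 0.0]
ft_force: [-0.3, -0.3, -0.2]
grip_width: -0.0
grasp_force: 0.0
1844 [532.8 181.3] [17.5 67.9] 83.8 0.1791949418985877
pos [0.5254 0.1656 0.1599] ang -6.36 slide mm [  0.4 -15.5  39.9] twist -0.36 F [-0.1 -0.3 -0.6] t 2.83
```

View pics/e.png

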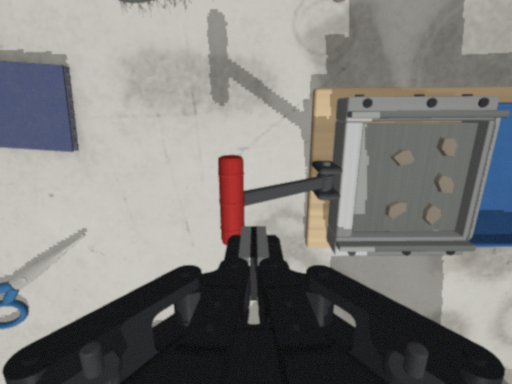

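The wrist view shows the red handle at (231,200), lever still up, and five flakes on the plate at about (402,157), (449,146), (445,184), (397,209) and (432,214). Now I press the lever.

```bash
python3 -m creep '{"slide":[[0.0016,-0.008,0.021],[0.0016,-0.008,0.021],[0,0,0.006],[0,-0.004,0.007],[0,-0.004,0.007],[0,-0.003,0.007],[0,-0.003,0.007],[0,-0.002,0.008]],"twist":[0,0,0,0,0,0,0,0]}'
python3 -m creep '{"slide":[[0,-0.0015,0.008],[0,-0.001,0.008],[0,0,0.008],[0,0,0.008],[0,0,0]],"twist":[0,0,0,0,0]}'
python3 - <<'E'
from h import *
go([.5305,.1985,.0358],-6)
z=np.load("w2.npz"); im,d,c=z["im"],z["d"],z["c"]
b=np.zeros((384,512),bool); b[60:270,300:512]=1; b&=d>0
for lo,hi in((.056,.07),(.046,.053)):
    p=c[b&(c[...,2]>lo)&(c[...,2]<hi)]; r=cv2.minAreaRect((p[:,:2]*1000).astype(np.float32));print(lo,len(p),np.round(r[0],1),np.round(r[1],1),round(r[2],1))
E
```

```text
clock: 3.82
position: [0.532, 0.1998, 0.0769]
ee_rot: [0.999, -0.053, 0.0, -0.001]
ft_force: [-4.7, 5.4, 9.8]
grip_width: -0.001
grasp_force: 5.0
clock: 4.45
position: [0.5325, 0.2003, 0.044]
ee_rot: [0.999, -0.053, -0.0, -0.0]
ft_force: [-0.4, -0.4, -0.3]
grip_width: 0.0
grasp_force: 0.0
pos [0.5325 0.2003 0.044 ] ang -6.09 slide mm [-1.8  2.   8.2] twist -0.09 F [-0.4 -0.4 -0.3] t 4.45
0.056 2823 [516.1  36.8] [174.7 132.1] 84.1
0.046 8241 [513.8  11.3] [198.  155.6] 84.5
```

```bash
python3 -m creep '{"slide":[[0,0,0.003],[0,0,0.003],[0,0,0.002],[0,0,0.002]],"twist":[0,0,0,0]}'
python3 -m creep '{"slide":[[0,0,0.001],[0,0,0.001]],"twist":[0,0]}'
```

```text
clock: 4.95
position: [0.5327, 0.2, 0.0355]
ee_rot: [0.999, -0.054, 0.0, 0.0]
ft_force: [-10.1, -2.2, 27.7]
grip_width: 0.002
grasp_force: 14.5
clock: 5.2
position: [0.5328, 0.2, 0.0352]
ee_rot: [0.999, -0.054, 0.0, 0.0]
ft_force: [-15.6, -6.2, 42.1]
grip_width: -0.001
grasp_force: 21.2
```

```bash
python3 -m creep '{"slide":[[0,0,-0.03],[0,0,-0.055],[0,0,-0.06],[-0.02,0.03,-0.05],[-0.02,0.055,0],[-0.02,0.055,0],[-0.02,0.04,0],[0,0,0]],"twist":[0,0,0,0,0,0,0,0]}'
python3 - <<'E'
from h import *
im,d,c=cloud("wrist"); np.savez("w3.npz",im=im,d=d,c=c);cv2.imwrite("pics/f.png",im)
H,S,V=cv2.split(cv2.cvtColor(im,cv2.COLOR_BGR2HSV)); m=((H<8)|(H>172))&(S>120)&(d>0)&(c[...,2]<.12)&(c[...,1]>.1)
p=c[m]; print("lever",len(p),p[:,2].max() if len(p) else 0, p.mean(0) if len(p) else 0)
mo[:]=(.5135,.0112); my=np.radians(-5.7); Rm=np.array([[np.cos(my),-np.sin(my)],[np.sin(my),np.cos(my)]])
q=(c[...,:2]-mo)@Rm
ins=(abs(q[...,0])<.053)&(abs(q[...,1])<.05)&(d>0)
print("plate z",np.percentile(c[ins][:,2],[5,25,50,75,95]).round(4))
pl=np.median(c[ins][:,2])
m=(ins&(c[...,2]>pl+.0025)).astype(np.uint8); k,l,s,ce=cv2.connectedComponentsWithStats(m)
for i in range(1,k):
    if s[i,4]>40: w=l==i; print(s[i,4],ce[i].round(),"mould xy min",(q[w].min(0)*1000).round(),"max",(q[w].max(0)*1000).round(),"z",c[w][:,2].max().round(4))
for lo,hi in((.056,.07),(.046,.053)):
    p=c[(abs(q[...,0])<.09)&(q[...,1]>-.07)&(q[...,1]<.08)&(d>0)&(c[...,2]>lo)&(c[...,2]<hi)]; r=cv2.minAreaRect((p[:,:2]*1000).astype(np.float32));print(lo,len(p),np.round(r[0],1),np.round(r[1],1),round(r[2],1))
go([.5545,-.4165,.1],17)
E
```

```text
clock: 6.2
position: [0.4323, 0.0259, 0.2272]
ee_rot: [0.998, -0.056, -0.0, 0.001]
ft_force: [0.1, 0.8, -0.1]
grip_width: -0.002
grasp_force: 0.0
lever 928 0.039513270542460975 [0.53434491 0.19533771 0.03538323]
plate z [0.0555 0.0563 0.0568 0.0575 0.0623]
205 [285.  65.] mould xy min [ 24. -35.] max [ 41. -21.] z 0.0654
199 [247.  76.] mould xy min [16.  2.] max [30. 22.] z 0.0639
197 [287. 102.] mould xy min [-12. -39.] max [  6. -24.] z 0.0641
192 [247. 127.] mould xy min [-37.   3.] max [-21.  20.] z 0.0647
187 [281. 132.] mould xy min [-46. -33.] max [-25. -19.] z 0.0636
0.056 10632 [517.5  20.3] [140.1 144.2] 84.2
0.046 5315 [514.4  16.6] [148.9 156.3] 83.8
pos [0.4332 0.0278 0.2274] ang -6.33 slide mm [169.5 428.1 127.8] twist -23.33 F [ 0.3  0.4 -0. ] t 6.25
```

View pics/f.png

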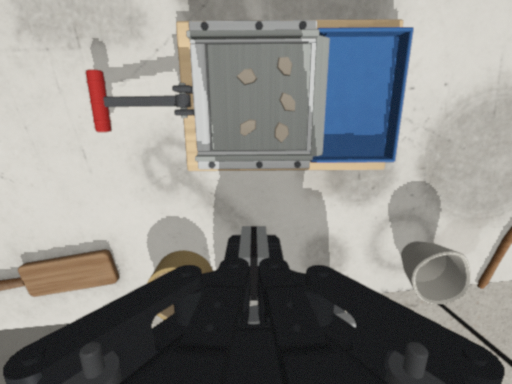

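The picture shows the lever down at (97,100) and the plate risen, with five flakes on it between (247,76) and (285,132). Two strokes at x = ±13 mm will cover them. Now the rib.

```bash
python3 -m creep '{"slide":[[0.0167,0.052,0.0034],[0.0167,0.052,0.0034],[0.0167,0.052,0.0034],[0.0167,0.052,0.0034],[0.0167,0.052,0.0034],[0.0167,0.052,0.0034],[0.0167,0.052,0.0034],[0.0167,0.052,0.0034]],"twist":[0,0,0,0,0,0,0,0]}' 40 60 >/dev/null
python3 -m creep '{"slide":[[0,0,0],[0,0,0],[0,0,0],[0,0,0]],"twist":[-10,-10,-3.3,0]}'
python3 - <<'E'
from h import *
im,d,c=cloud("wrist")
H,S,V=cv2.split(cv2.cvtColor(im,cv2.COLOR_BGR2HSV)); b=(d>0)&(c[...,2]<.08)
for n,m in(("red",((H<8)|(H>172))&(S>100)&(c[...,2]>.034)),("rack",(c[...,2]>.024)&(c[...,2]<.034)&(H>6)&(H<24)&(S>60)&(abs(c[...,0]-.543)<.1)&(abs(c[...,1]+.38)<.1))):
    p=c[m&b]; r=cv2.minAreaRect((p[:,:2]*1000).astype(np.float32))
    print(n,len(p),np.round(r[0],1),np.round(r[1],1),round(r[2],1),"z",np.percentile(p[:,2],[1,50,99]).round(4))
    if n=="red": t=p[p[:,2]>p[:,2].max()-.008]; print(t.mean(0).round(4))
go([.5555,-.4165,.1],17)
E
```

```text
clock: 7.75
position: [0.5229, -0.3978, 0.1994]
ee_rot: [0.989, 0.149, -0.0, -0.0]
ft_force: [0.6, 0.3, -0.4]
grip_width: 0.399
grasp_force: 0.0
red 833 [ 555.1 -417. ] [92.2  8.4] 17.2 z [0.0355 0.0623 0.0701]
[ 0.554  -0.4178  0.0666]
rack 7798 [ 543.2 -382.3] [103.  131.7] 17.1 z [0.0259 0.0318 0.0335]
pos [ 0.5227 -0.3979  0.1995] ang 17.12 slide mm [25.9 27.5 99.4] twist 0.12 F [-0.8 -0.   0.8] t 7.8
```

```bash
python3 -m creep '{"slide":[[0.0125,0.014,0.04],[0.0125,0.014,0.04],[0,0,0.04],[0,0,0.025],[0,0,0.0125],[0,0,0]],"twist":[0,0,0,0,0,0]}'
python3 -m creep '{"slide":[[0,0,0],[0,0,0],[0,0,0],[0,0,0]],"twist":[0,0,0,0]}' 0 60
```

```text
clock: 8.55
position: [0.5541, -0.4177, 0.0422]
ee_rot: [0.989, 0.149, -0.0, -0.0]
ft_force: [0.4, 1.0, 0.9]
grip_width: 0.404
grasp_force: 0.0
clock: 9.05
position: [0.5547, -0.4176, 0.0443]
ee_rot: [0.989, 0.149, 0.001, 0.0]
ft_force: [-2.1, 3.3, 5.1]
grip_width: 0.081
grasp_force: 59.7
```

```bash
python3 -m creep '{"slide":[[0,0,-0.015],[0,0,-0.04],[0,0,-0.04],[0,0,0]],"twist":[0,0,0,0]}'
python3 -m creep '{"slide":[[0.0142,-0.0565,0],[0.0142,-0.0565,0],[0.0142,-0.0565,0],[0.0142,-0.0565,0],[0.0142,-0.0565,0],[0.0142,-0.0565,0],[0.0142,-0.0565,0],[0.0142,-0.0565,0]],"twist":[0,0,0,0,0,0,0,0]}' >/dev/null
python3 -m creep '{"slide":[[0,0,0],[0,0,0],[0,0,0],[0,0,0]],"twist":[10,10,2.8,0]}'
python3 - <<'E'
from h import *
mo[:]=(.514,.0112); 
import h; h.my=np.radians(-5.7)
go(M2W(.012,.038,.1),-5.7)
im,d,c=cloud("wrist"); i2,d2,c2=cloud("side"); cv2.imwrite("pics/g.png",np.hstack([im[:, 100:500],cv2.resize(i2[150:280,150:350],(400,260))[:,:] if 0 else cv2.resize(i2[150:278,150:283],(400,384))]))
E
```

```text
clock: 9.55
position: [0.5561, -0.4197, 0.1436]
ee_rot: [0.989, 0.149, 0.003, 0.003]
ft_force: [0.5, -0.3, 0.0]
grip_width: 0.083
grasp_force: 58.9
clock: 11.05
position: [0.5294, 0.0473, 0.1379]
ee_rot: [0.999, -0.049, 0.0, 0.0]
ft_force: [-0.9, 0.2, 0.1]
grip_width: 0.081
grasp_force: 58.8
pos [0.5294 0.0473 0.1379] ang -5.63 slide mm [ 0.2 -0.5 37.9] twist 0.07 F [-0.9  0.2  0.1] t 11.05
```

View pics/g.png

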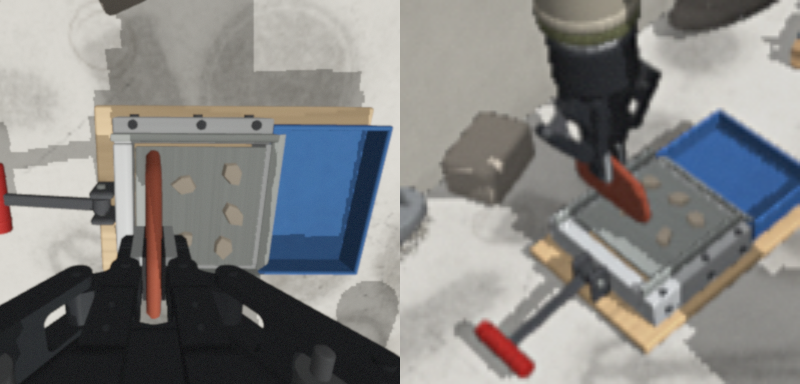

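The rib is held straight, seen at (152,235) left and (625,195) right. It sits behind the flakes at the lever end. Now I feel for the plate.

```bash
python3 -m creep '{"slide":[[0,0,0.02],[0,0,0.012],[0,0,0.005],[0,0,0],[0,0,0.001],[0,0,0.001]],"twist":[0,0,0,0,0,0]}'
for i in 1; do python3 -m creep '{"slide":[[0,0,0.001],[0,0,0]],"twist":[0,0]}'; done
```

```text
clock: 11.9
position: [0.5297, 0.0474, 0.099]
ee_rot: [0.999, -0.049, 0.0, -0.0]
ft_force: [-1.0, 0.8, -0.4]
grip_width: 0.084
grasp_force: 58.8
clock: 12.15
position: [0.5294, 0.0473, 0.0976]
ee_rot: [0.999, -0.049, 0.0, 0.0]
ft_force: [-0.4, -1.0, -0.4]
grip_width: 0.083
grasp_force: 58.8
```

```bash
python3 -m creep '{"slide":[[0,0,0.001],[0,0,0]],"twist":[0,0]}'
```

```text
clock: 12.4
position: [0.5294, 0.0473, 0.0965]
ee_rot: [0.999, -0.049, -0.0, 0.0]
ft_force: [0.3, 0.1, -0.4]
grip_width: 0.085
grasp_force: 58.8
```

```bash
python3 -m creep '{"slide":[[0,0,0.001],[0,0,0]],"twist":[0,0]}'
```

```text
clock: 12.65
position: [0.5293, 0.0473, 0.0955]
ee_rot: [0.999, -0.049, -0.0, 0.0]
ft_force: [0.8, -0.1, -0.7]
grip_width: 0.087
grasp_force: 58.8
```

```bash
python3 -m creep '{"slide":[[0,0,0.001],[0,0,0]],"twist":[0,0]}'|sed -n 2,4p
```

```text
position: [0.5293, 0.0473, 0.0945]
ee_rot: [0.999, -0.049, -0.0, 0.0]
ft_force: [0.1, 0.0, -1.1]
```

```bash
python3 -m creep '{"slide":[[0,0,0.001],[0,0,0]],"twist":[0,0]}'|sed -n 2,4p
```

```text
position: [0.5293, 0.0473, 0.0935]
ee_rot: [0.999, -0.049, -0.0, 0.0]
ft_force: [-0.3, -0.0, -0.5]
```

```bash
python3 -m creep '{"slide":[[0,0,0.001],[0,0,0]],"twist":[0,0]}'|sed -n 2,4p
```

```text
position: [0.5293, 0.0473, 0.0925]
ee_rot: [0.999, -0.049, -0.0, 0.0]
ft_force: [0.4, 0.0, -0.2]
```

```bash
python3 -m creep '{"slide":[[0,0,0.001],[0,0,0]],"twist":[0,0]}'|sed -n 2,4p
```

```text
position: [0.5296, 0.0475, 0.0919]
ee_rot: [0.999, -0.049, 0.0, -0.0]
ft_force: [-0.5, 0.4, 3.6]
```

```bash
python3 -m creep '{"slide":[[0,0,0.001],[0,0,0]],"twist":[0,0]}'|sed -n 2,4p
```

```text
position: [0.5298, 0.0475, 0.0912]
ee_rot: [0.999, -0.049, 0.0, -0.0]
ft_force: [-1.6, -0.5, 7.3]
```

Contact came at TCP z of about 0.092, and the press is now about 7 N. First stroke.

```bash
python3 -m creep '{"slide":[[0,0.004,0],[0,0.006,0],[0,0.006,0],[0,0.006,0]],"twist":[0,0,0,0]}'|sed -n 1,4p
```

```text
clock: 14.4
position: [0.5283, 0.0269, 0.0916]
ee_rot: [0.999, -0.049, 0.001, -0.001]
ft_force: [-0.1, 3.9, 7.2]
```

```bash
python3 -m creep '{"slide":[[0,0.007,0],[0,0.007,0],[0,0.007,0]],"twist":[0,0,0]}'|sed -n 1,4p
```

```text
clock: 14.78
position: [0.5263, 0.0059, 0.0917]
ee_rot: [0.999, -0.049, 0.001, -0.001]
ft_force: [-0.5, 5.0, 7.9]
```

```bash
python3 -m creep '{"slide":[[0,0.007,0],[0,0.007,0],[0,0.007,0],[0,0.007,0]],"twist":[0,0,0,0]}'|sed -n 1,4p
```

```text
clock: 15.28
position: [0.5234, -0.0222, 0.0915]
ee_rot: [0.999, -0.049, 0.001, -0.001]
ft_force: [-0.4, 3.4, 6.1]
```

```bash
python3 -m creep '{"slide":[[0,0.007,0],[0,0.007,0],[0,0.007,0],[0,0.007,0],[0,0.004,0]],"twist":[0,0,0,0,0]}'|sed -n 1,4p
python3 - <<'E'
from h import *
go([.5,0,.1],-5.7)
im,d,c=cloud("side"); i2,_,_=cloud("scene"); cv2.imwrite("pics/h.png",np.hstack([cv2.resize(im[170:298,170:300],(400,394)),cv2.resize(i2[150:280,160:292],(400,394))]))
E
```

```text
clock: 15.9
position: [0.5189, -0.0559, 0.0903]
ee_rot: [0.999, -0.05, -0.0, 0.0]
ft_force: [1.1, -0.0, 0.1]
pos [ 0.5189 -0.0559  0.0903] ang -5.68 slide mm [-24.3 -53.7  -9.8] twist 0.02 F [ 1.1 -0.   0.1] t 15.9
```

View pics/h.png

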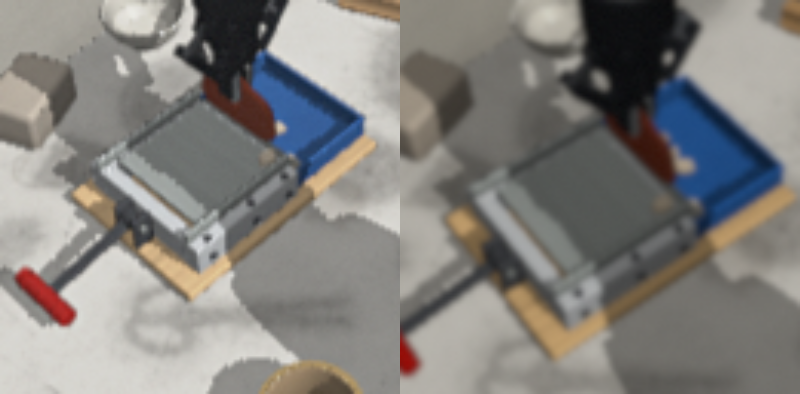

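Only one flake is left on the plate, at (268,155) in the left crop. The others went over the edge. Second stroke at x = -12.

```bash
python3 -m creep '{"slide":[[0,0.004,0],[0,0,-0.012],[0,0,-0.013],[-0.012,-0.05,0],[-0.012,-0.058,0],[0,0,0],[0,0,0.01],[0,0,0.01]],"twist":[0,0,0,0,0,0,0,0]}'|sed -n 1,4p
python3 -m creep '{"slide":[[0,0,0.003],[0,0,0]],"twist":[0,0]}'|sed -n 2,4p
python3 - <<'E'
from h import *
import h
mo[:]=(.514,.0112); h.my=np.radians(-5.7)
go(M2W(-.012,.038,.0903),-5.7)
E
```

```text
clock: 17.0
position: [0.5057, 0.0493, 0.095]
ee_rot: [0.999, -0.05, 0.0, 0.0]
ft_force: [-0.7, -0.5, -0.4]
position: [0.5056, 0.05, 0.0924]
ee_rot: [0.999, -0.05, -0.0, 0.0]
ft_force: [-0.2, -1.1, 0.3]
pos [0.5056 0.05   0.0924] ang -5.71 slide mm [ 0.3 -0.2  2.1] twist -0.01 F [-0.2 -1.1  0.3] t 17.25
```

```bash
python3 -m creep '{"slide":[[0,0,0.001],[0,0,0]],"twist":[0,0]}'|sed -n 2,4p
python3 -m creep '{"slide":[[0,0,0.001],[0,0,0]],"twist":[0,0]}'|sed -n 2,4p
```

```text
position: [0.5058, 0.0505, 0.0919]
ee_rot: [0.999, -0.049, 0.0, 0.0]
ft_force: [0.1, -0.4, 2.5]
position: [0.506, 0.0507, 0.0912]
ee_rot: [0.999, -0.049, 0.0, 0.0]
ft_force: [-1.3, -1.0, 8.1]
```

```bash
python3 -m creep '{"slide":[[0,0.004,0],[0,0.007,0],[0,0.007,0],[0,0.007,0],[0,0.007,0],[0,0.007,0]],"twist":[0,0,0,0,0,0]}'|sed -n 1,4p
```

```text
clock: 18.5
position: [0.503, 0.0134, 0.0917]
ee_rot: [0.999, -0.049, 0.001, -0.001]
ft_force: [0.4, 4.4, 8.2]
```

```bash
python3 -m creep '{"slide":[[0,0.007,0],[0,0.007,0],[0,0.007,0],[0,0.007,0]],"twist":[0,0,0,0]}'|sed -n 1,4p
python3 -m creep '{"slide":[[0,0.007,0],[0,0.007,0],[0,0.007,0],[0,0.007,0],[0,0.007,0],[0,0.003,0]],"twist":[0,0,0,0,0,0]}'|sed -n 1,4p
python3 -m creep '{"slide":[[0,0,-0.01],[0,0,-0.03],[0,-0.01,-0.03],[-0.05,-0.01,-0.03],[-0.04,0,-0.03],[0,0,0]],"twist":[0,0,0,0,0,0]}'|sed -n 1,4p
python3 - <<'E'
from h import *
import h
mo[:]=(.514,.0112); h.my=np.radians(-5.7)
go([.5547,-.4176,.14],17.1)
im,d,c=cloud("wrist"); i2,_,_=cloud("side"); cv2.imwrite("pics/i.png",np.hstack([im[:300,100:512],cv2.resize(i2[170:268,180:300],(380,300))]))
E
```

```text
clock: 19.0
position: [0.5002, -0.0148, 0.0916]
ee_rot: [0.999, -0.049, 0.001, -0.001]
ft_force: [0.6, 3.8, 6.3]
clock: 19.75
position: [0.4948, -0.0546, 0.0902]
ee_rot: [0.999, -0.05, -0.0, 0.0]
ft_force: [-0.3, 0.5, -0.7]
clock: 20.5
position: [0.4072, -0.0247, 0.2235]
ee_rot: [0.999, -0.049, 0.003, 0.001]
ft_force: [0.2, -0.4, -0.6]
pos [ 0.4072 -0.0247  0.2235] ang -5.62 slide mm [184.8 376.5  85. ] twist -22.72 F [ 0.2 -0.4 -0.6] t 20.5
```

View pics/i.png

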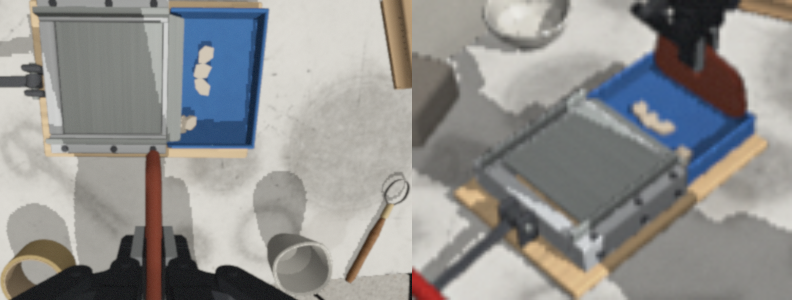

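Plate is clean. Three flakes are well in the tray at (203,70), and one or two sit close to the apron near (188,124), so I check those more closely.

```bash
python3 - <<'E'
from h import *
import h
my=np.radians(-5.7); mo=np.array([.514,.0112]); Rm=np.array([[np.cos(my),-np.sin(my)],[np.sin(my),np.cos(my)]])
im,d,c=cloud("wrist"); q=(c[...,:2]-mo)@Rm*1000; z=c[...,2]*1000
cv2.imwrite("pics/j.png",cv2.resize(im[90:165,235:335],None,fx=6,fy=6,interpolation=cv2.INTER_CUBIC))
H,S,V=cv2.split(cv2.cvtColor(im,cv2.COLOR_BGR2HSV)); m=((H<25)&(S>25)&(V>90)&(q[...,1]<-40)&(q[...,1]>-165)&(abs(q[...,0])<66)&(d>0)).astype(np.uint8)
k,l,s,ce=cv2.connectedComponentsWithStats(m)
for i in range(1,k):
    if s[i,4]>15: w=l==i; print(s[i,4],ce[i].round(),q[w].min(0).round(),q[w].max(0).round(),"z",np.percentile(z[w],[5,50,95]).round(1))
print("profile x=-43:");
for y in range(-50,-80,-3):
    w=(abs(q[...,0]+20)<4)&(abs(q[...,1]-y)<1.5)&(d>0); print(y,np.median(z[w]).round(1),end="; ")
E
```

```text
491 [303.  70.] [ -11. -113.] [ 39. -94.] z [24.3 25.6 27. ]
194 [287. 123.] [-56. -97.] [-37. -80.] z [25.3 28.9 33.4]
483 [254. 171.] [-66. -51.] [-53. -42.] z [209.5 230.4 236.1]
profile x=-43:
-50 56.8; -53 56.5; -56 51.9; -59 51.9; -62 50.7; -65 48.3; -68 46.0; -71 43.2; -74 40.4; -77 37.7;
```

View pics/j.png

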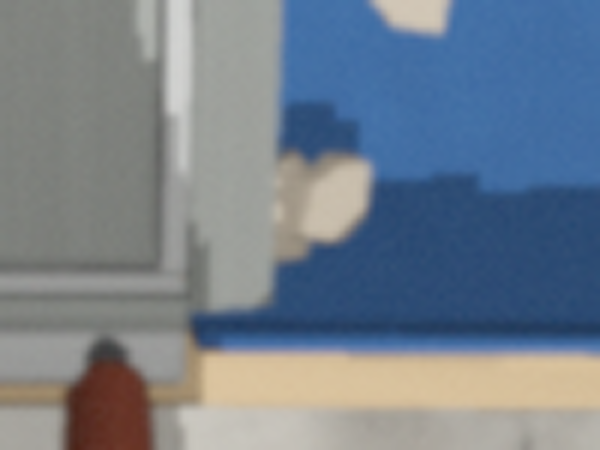

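All five flakes are in the tray; the last two overlap at the foot of the apron at (320,200). The plate is clear. Returning the rib.

```bash
python3 -m creep '{"slide":[[0.0231,0.0471,0.009],[0.0231,0.0471,0.009],[0.0231,0.0471,0.009],[0.0231,0.0471,0.009],[0.0231,0.0471,0.009],[0.0231,0.0471,0.009],[0.0231,0.0471,0.009],[0.0231,0.0471,0.009]],"twist":[0,0,0,0,0,0,0,0]}' >/dev/null
python3 -m creep '{"slide":[[0,0,0],[0,0,0],[0,0,0],[0,0,0],[0,0,0]],"twist":[-10,-10,-2.7,0,0]}'
python3 - <<'E'
from h import *
go([.5547,-.4176,.0443],17.1)
im,d,c=cloud("wrist")
H,S,V=cv2.split(cv2.cvtColor(im,cv2.COLOR_BGR2HSV)); m=((H<8)|(H>172))&(S>100)&(d>0)
p=c[m&(abs(c[...,0]-.555)<.1)&(abs(c[...,1]+.417)<.08)]; print(len(p),p[:,2].min(),p[:,2].max())
for lo in np.arange(.10,.2,.012):
    w=p[(p[:,2]>lo)&(p[:,2]<lo+.012)]
    if len(w)>20: a=np.radians(17.1); print(lo.round(3),len(w),"rack y off",((w[:,:2]-[.5432,-.3823])@[-np.sin(a),np.cos(a)]).mean().round(4))
E
```

```text
clock: 22.28
position: [0.5544, -0.4181, 0.1475]
ee_rot: [0.989, 0.148, -0.001, -0.0]
ft_force: [-0.1, 0.5, -0.6]
grip_width: 0.078
grasp_force: 58.8
pos [ 0.5544 -0.4181  0.1475] ang 16.98 slide mm [  0.5  -0.3 103.2] twist -0.12 F [-0.1  0.5 -0.6] t 22.27
2386 0.1321048709012057 0.18063204477502595
0.136 90 rack y off -0.0374
0.148 226 rack y off -0.0374
0.16 1740 rack y off -0.0377
0.172 313 rack y off -0.038
```

```bash
python3 -m creep '{"slide":[[0.0005,-0.0008,0.03],[0,0,0.03],[0,0,0.015],[0,0,0.005],[0,0,0.004],[0,0,0.004],[0,0,0]],"twist":[0,0,0,0,0,0,0]}'|sed -n 1,4p
```

```text
clock: 23.2
position: [0.5548, -0.4174, 0.0608]
ee_rot: [0.989, 0.148, 0.0, 0.0]
ft_force: [-1.1, 0.3, 0.6]
```

```bash
python3 -m creep '{"slide":[[0,0,0.004],[0,0,0.004],[0,0,0]],"twist":[0,0,0]}'|sed -n 1,4p
```

```text
clock: 23.58
position: [0.5544, -0.4171, 0.0521]
ee_rot: [0.989, 0.148, -0.0, -0.0]
ft_force: [0.3, 0.4, -0.2]
```

```bash
python3 -m creep '{"slide":[[0,0,0.003],[0,0,0.002],[0,0,0.001],[0,0,0]],"twist":[0,0,0,0]}'|sed -n 1,4p
```

```text
clock: 24.08
position: [0.5547, -0.4172, 0.0466]
ee_rot: [0.989, 0.148, -0.0, -0.0]
ft_force: [0.1, -0.0, -0.5]
```

```bash
python3 -m creep '{"slide":[[0,0,0.001],[0,0,0.001],[0,0,0]],"twist":[0,0,0]}'|sed -n 1,4p
```

```text
clock: 24.45
position: [0.5547, -0.4173, 0.0446]
ee_rot: [0.989, 0.148, -0.0, 0.0]
ft_force: [0.7, -0.7, 0.2]
```

```bash
python3 -m creep '{"slide":[[0,0,0.001],[0,0,0]],"twist":[0,0]}'|sed -n 1,4p
```

```text
clock: 24.7
position: [0.5548, -0.4174, 0.0443]
ee_rot: [0.989, 0.148, 0.0, 0.0]
ft_force: [-0.7, 1.6, 6.0]
```

```bash
python3 -m creep '{"slide":[[0,0,0.001],[0,0,0]],"twist":[0,0]}'|sed -n 1,4p
```

```text
clock: 24.95
position: [0.5549, -0.4175, 0.0442]
ee_rot: [0.989, 0.148, 0.0, 0.0]
ft_force: [-4.6, 2.9, 10.9]
```

Seated on the slot floor. Release, rise and check.

```bash
python3 -m creep '{"slide":[[0,0,-0.001],[0,0,0],[0,0,0],[0,0,0]],"twist":[0,0,0,0]}' 40 60|sed -n 1,5p
python3 -m creep '{"slide":[[0,0,-0.02],[0,0,-0.05],[0,0,-0.05],[-0.03,0,-0.03],[0,0,0]],"twist":[0,0,0,0,0]}'|sed -n 1,4p
python3 - <<'E'
from h import *
im,d,c=cloud("wrist"); i2,_,c2=cloud("side")
H,S,V=cv2.split(cv2.cvtColor(im,cv2.COLOR_BGR2HSV)); b=(d>0)&(c[...,2]<.09)
for n,m in(("red",((H<8)|(H>172))&(S>100)&(c[...,2]>.034)),("blue",(H>100)&(H<125)&(S>110)&(c[...,2]>.034)&(c[...,1]<-.25))):
    p=c[m&b]; r=cv2.minAreaRect((p[:,:2]*1000).astype(np.float32)); print(n,len(p),np.round(r[0],1),np.round(r[1],1),round(r[2],1),p[:,2].max())
cv2.imwrite("pics/k.png",cv2.resize(i2[120:290,150:376],(798,600)))
E
```

```text
clock: 25.45
position: [0.5547, -0.4173, 0.0435]
ee_rot: [0.989, 0.148, -0.0, -0.0]
ft_force: [-0.2, -0.4, -0.2]
grip_width: 0.401
clock: 26.08
position: [0.5253, -0.4289, 0.1988]
ee_rot: [0.989, 0.147, 0.002, 0.003]
ft_force: [0.3, 0.2, 0.2]
red 605 [ 556.  -417.5] [92.3  7.5] 16.7 0.07073332253914297
blue 621 [ 535.9 -345.2] [93.   8.9] 17.0 0.07069297582998105
```

View pics/k.png

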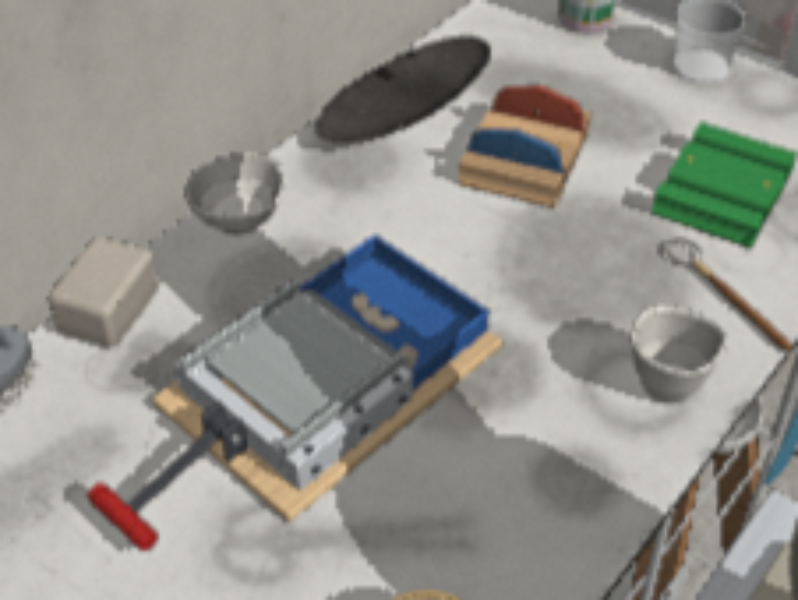

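The red rib is standing back in its slot at (540,105), the blue rib is untouched, and the lever is down. I check one pale spot at the apron corner, (408,355).

```bash
python3 - <<'E'
from h import *
my=np.radians(-5.7); mo=np.array([.514,.0112]); Rm=np.array([[np.cos(my),-np.sin(my)],[np.sin(my),np.cos(my)]])
im,d,c=cloud("side"); q=(c[...,:2]-mo)@Rm*1000
for v in range(216,226,2):
    print([(u,*q[v,u].round().astype(int),int(c[v,u,2]*1000),im[v,u].tolist()) for u in (263,265,267,269)])
E
```

```text
[(263, np.int64(-28), np.int64(-98), 18, [102, 65, 38]), (265, np.int64(-32), np.int64(-103), 18, [98, 62, 36]), (267, np.int64(-38), np.int64(-106), 20, [98, 61, 36]), (269, np.int64(-41), np.int64(-112), 17, [96, 61, 38])]
[(263, np.int64(-35), np.int64(-91), 20, [97, 76, 65]), (265, np.int64(-43), np.int64(-91), 27, [91, 96, 101]), (267, np.int64(-41), np.int64(-102), 16, [93, 70, 57]), (269, np.int64(-48), np.int64(-104), 19, [97, 59, 34])]
[(263, np.int64(-66), np.int64(-58), 62, [98, 104, 105]), (265, np.int64(-52), np.int64(-81), 32, [88, 98, 107]), (267, np.int64(-53), np.int64(-90), 26, [86, 97, 105]), (269, np.int64(-51), np.int64(-101), 15, [100, 65, 42])]
[(263, np.int64(-68), np.int64(-56), 56, [72, 73, 70]), (265, np.int64(-60), np.int64(-73), 37, [80, 83, 82]), (267, np.int64(-53), np.int64(-90), 17, [92, 84, 80]), (269, np.int64(-72), np.int64(-78), 42, [97, 61, 35])]
[(263, np.int64(-70), np.int64(-54), 51, [127, 125, 122]), (265, np.int64(-56), np.int64(-77), 20, [96, 100, 104]), (267, np.int64(-72), np.int64(-69), 40, [86, 62, 49]), (269, np.int64(-72), np.int64(-78), 32, [74, 47, 30])]
```

```bash
python3 -c "
from workcell import manip
print(manip.hand_in())"
```

```text
the job is handed in; nothing more can be done
None
```

I handed the job in at about 26 s on the robot's clock: the lever is down, all five flakes are in the tray (two of them overlapping at the foot of the apron), the red rib stands in its slot and the blue rib was not touched; no verdict came back.

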